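# Hold a stick gas detector in the corner of its test station

### The job

Pull the square stick-shaped gas detector straight up out of its charging cup, carry it upright to the aluminium test station and lower its foot to the base plate, any face forward. Press it squarely into the corner so that it touches both upright fences at once, and finish while still gripping it and pressing it there: do not let go. Leave the torch and hand pump in the other cups and everything else on the bench as they are.

Things in the scene. Friction and masses are not known exactly. Their poses are not given: they have to be found in the camera images.
- detector: The gas detector: a grey plastic stick of square section, 28 x 28 mm and 140 mm long, with small black slots round its foot, about 0.16 kg. It starts upright in one of three alike charging cups. Origin at the centre of its foot (lower end), z along the stick to its top, x and y square to its side faces. All four sides serve alike. Of the three cup items it is the tallest and the only square one.
- cup0: The fixed black charging cup that the detector stands in: a square socket 32 x 32 mm and 59 mm deep inside, 44 x 44 mm outside, 65 mm high, floor 6 mm thick; origin under its centre on the bench. The detector stands 81 mm out of it, with about 2 mm of play each side.
- cup1: A fixed cup of the same kind, holding the torch; origin under its centre.
- cup2: A fixed cup of the same kind, holding the hand pump; origin under its centre.
- torch: Round black torch, 29 mm thick with a 36 mm head, 115 mm long, standing in cup1; leave it. Origin at its foot.
- pump: Round aluminium hand pump, 29 mm thick with a thin rod and a knob on top, 122 mm long, standing in cup2; leave it. Origin at its foot.
- station: The test station, screwed to the bench: an aluminium base plate 140 x 140 x 8 mm with two upright fences 60 mm high above the plate, 12 mm thick, along two adjoining edges. Origin under the plate's centre on the bench; x points to the back fence, y away from the side fence; the other two sides are open.
- back_fence: The back fence: its flat inner face is at x = +58 mm in the station's frame and looks along the station's -x. Rigid.
- side_fence: The side fence: its flat inner face is at y = -58 mm in the station's frame and looks along the station's +y. Rigid.
- corner (a point): The inner corner where the faces of both fences meet the top of the base plate (station frame +58, -58, +8 mm); axes as the station's. The detector seated in it has its foot's centre 14 mm along -x and 14 mm along +y from here.
- tape: Grey tape roll lying flat, 90 mm across, 24 mm high; a bystander. Origin under its centre.
- mug: White mug, 78 mm across, 85 mm high; a bystander. Origin under its centre.
- block: Loose steel block 70 x 40 x 30 mm, near the robot; a bystander. Origin under its centre.
Mind the look-alikes: they are no part of the job. Leave any green look-alike of the station alone.

How it is judged:
By the outcome, as a careful person would: the job done as asked, in the order asked, and still so for the second after the job is handed in, while the arm keeps its last pose, push and grip.
It also fails if it takes over 45 s, if anything falls off the work surface, if the arm or the gripper's body presses on something with over 40 N, if the wrist force passes 120 N, or if a joint passes its speed limit or range.

### The arm

A 6-joint arm with a two-finger parallel gripper is mounted at the origin on the work surface. World frame = base frame: x ahead of the robot, y to its left, z up, the work surface at z = 0. Lengths are in mm, angles in rad, forces in N, time in s.
With the tool pointing down it reaches from about 350 to 875 mm from the base axis. Payload 4.2 kg.
Tool frame: the origin (TCP) lies at the very end of the fingers, on their centre line; the grasp point (between the pads) lies arm.grip_depth behind it (arm.grip_depth is the distance from the TCP to the grasp point, in mm); z points along the fingers, y is the direction in which the jaws open and shut (so a half turn about z gives the same grasp; the last joint's range is limited). The gripper opens to 85 mm and grips with 20 to 120 N. Pads are 22 mm wide; open, the fingers measure 114 mm over their backs; the gripper's body (76 mm by 85 mm) begins 54 mm behind the grasp point. The pads swing forward as they close: fully open they stand 13 mm farther back than shut.
Start: joints at [-0.912, 0.385, 0.008, 0, -1.194, -0.259], TCP at [243.284, -575.684, 201.612] pointing down, gripper open.
Joint ranges: [-3.14, 3.14], [-1.21, 2.06], [-1.07, 1.41], [-3.16, 2.05], [-2.99, -0.16], [-3.1, 3.1]. Speed limits (rad/s): [2.79, 2.79, 3.14, 3.14, 3.14, 3.14].

### API

Orientations are given as a unit quaternion [x, y, z, w].
In Python, from bench import arm, optics, workorder gives the robot as it stands. The module is installed in compiled form; this text tells all that it offers.
- The arm moves only by the tool play_rows, never from a script. Its arguments are lists of equal length, an entry for each row: "travel": the shift along the tool's x, y, z in m, a list of three; "rotation": the turn, a rotation vector about the tool's x, y, z in rad, a list of three; "grip": the opening, from 0 (shut) to 1 (fully open). In form: {"travel": [[x, y, z], ...], "rotation": [[rx, ry, rz], ...], "grip": [grip, ...]}. A call has 1 to 12 rows; each row shifts and turns the commanded pose from where the row before left it, along the tool's axes as they then stand; what a row does not reach is not made up. A row lasts 1/12 s, in which the tool goes at most 41.7 mm and 7.16 degrees, less where a joint would pass 70% of its speed; a pose out of reach is approached as far as the arm can. A call is refused whole if a number of a shift passes 0.0417 or a number of a turn 0.125, either way. A call with a gripper value outside its range is refused whole. The fingers move at their own pace and stop on an object; the grip force is fixed at half the most. Time passes only in rows, so rows that do not move let the fingers close. It gives the time, the measured TCP pose, the force and the opening at its end, in the units of the state.
- arm.read_state(): the state, without advancing time (a new reading comes with each control period).
- optics.get_image(name): name is "scene" or "top" or "wrist"; returns a dict with "image" (400x640x3 uint8, blue, green, red), "depth" (400x640 float32, mm along the optical axis (not along the pixel's ray), 0 where there is no reading), "camera_matrix" (3x3 intrinsics, pixels), "R" (3x3) and "t" (3): a world point X has camera coordinates R X + t; the wrist camera has in their place "hand_eye" (4x4, takes a point from camera to tool coordinates, whose origin is the TCP and whose axes are the flange's). Camera axes: x right, y down, z forward; pixel columns grow to the right and rows downward; lengths in mm; the calibration is good to about 2 mm. A picture is of the moment at which its call begins: read the wrist's pose just before it.
- workorder.job_done(): hands the job in, once; it reports no verdict.
The state is a dict: "clock": time; "joints": joint angles; "joint_vel": joint speeds; "joint_efforts": joint torques, N m; "position": TCP position; "ee_rot": TCP orientation; "contact_force": force on the tool from outside, world axes, zero at the start; "wrist_torque": the same for the moment, N m; "gripper_width": finger opening in mm.
Only numpy, scipy, OpenCV 4.12 (cv2) and the standard library are available. Lean on these libraries where they do the work, as an engineer would, in place of code of your own. Each camera call takes 0.05 s, during which the arm holds its last target. There are 200 camera calls.

## Working session

There is one attempt and no reset: what is moved stays moved. The work goes in short steps, Python scripts to look and compute and a tool call to move; the robot and the scene stay as the last step left them, time stands still between calls to the robot, and variables do not carry over. Pictures are saved under pics/ and viewed, about 8 in all and at most 12, crops included, and the job is handed in when it is done.

Besides the shell and the picture viewer there is one more tool, called after "Emit:" by a JSON object that holds its "op" and its "data". play_rows: Moves the arm, as the interface text tells. Its arguments: {"type":"object","properties":{"travel":{"type":"array","items":{"type":"array","items":{"type":"number"}}},"rotation":{"type":"array","items":{"type":"array","items":{"type":"number"}}},"grip":{"type":"array","items":{"type":"number"}}},"required":["travel","rotation","grip"]}

```bash
mkdir -p pics; python3 - <<'E'
from bench import arm,optics
import cv2,numpy as np,pickle
s=arm.read_state();print(s,arm.grip_depth)
d={}
for n in("scene","top","wrist"):
    d[n]=optics.get_image(n);cv2.imwrite(f"pics/a_{n}.png",d[n]["image"])
    print(n,{k:v for k,v in d[n].items() if k not in("image","depth")})
pickle.dump(d,open("a.pkl","wb"))
E
```

```text
{'clock': 0.0, 'joints': array([-9.12374481e-01,  3.85594715e-01,  6.63337765e-03, -5.19579469e-04,
       -1.19396306e+00, -2.58584574e-01]), 'joint_vel': array([-0.00085553, -0.00099232, -0.00030444, -0.00087243,  0.000415  ,
        0.00148891]), 'joint_efforts': array([ 3.56147775e-04, -3.92288733e+01,  1.88400686e+01,  4.18607578e+00,
       -4.62995900e-03, -1.60790353e-05]), 'position': array([ 243.06054168, -575.11081871,  200.49849836]), 'ee_rot': array([-1.98495524e-01,  9.80101187e-01,  1.06100950e-03, -2.54428361e-04]), 'contact_force': array([ 0.25126716, -0.00280582, -0.14734015]), 'wrist_torque': array([ 0.01131783,  0.02466593, -0.04598698]), 'gripper_width': 85.47861419107662} 18.700000000000003
scene {'camera_matrix': array([[446.54937156,   0.        , 322.71584139],
       [  0.        , 446.54937156, 208.97805726],
       [  0.        ,   0.        ,   1.        ]]), 'R': array([[ 0.36970724,  0.92908398, -0.01093257],
       [ 0.7128003 , -0.29115053, -0.63808079],
       [-0.59601366,  0.22811035, -0.7698918 ]]), 't': array([-198.14852158, -338.46429922, 1322.7
[... 227 characters left out ...]
 0.01600005],
       [-0.98224382, -0.02765378, -0.18555956],
       [ 0.18591972, -0.01105496, -0.98250275]]), 't': array([-29.61904704, 508.5461291 , 800.69340538])}
wrist {'camera_matrix': array([[302.64034081,   0.        , 320.95745726],
       [  0.        , 302.64034081, 195.44399856],
       [  0.        ,   0.        ,   1.        ]]), 'hand_eye': array([[-1.14837959e-03, -9.48977250e-01, -3.15342449e-01,
         8.10990360e+01],
       [ 9.99999282e-01, -1.19801429e-03, -3.64380305e-05,
         1.76074483e-01],
       [-3.43205897e-04, -3.15342264e-01,  9.48977944e-01,
        -1.71971763e+02],
       [ 0.00000000e+00,  0.00000000e+00,  0.00000000e+00,
         1.00000000e+00]])}
```

View pics/a_top.png

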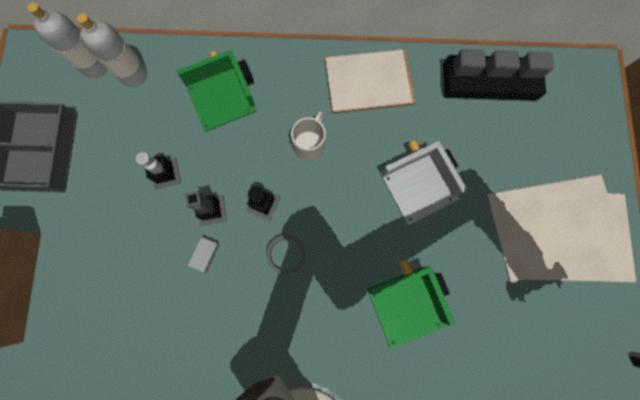

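View pics/a_scene.png

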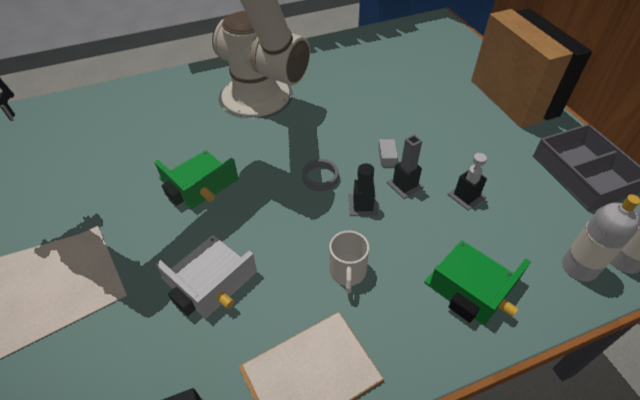

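The top view shows the detector at about (194,198), with the torch (258,192) and pump (145,160) either side. The aluminium station is at about (422,182) and the two green look-alikes are elsewhere. The scene view shows the same things: detector top about (412,140), station about (208,275).

```bash
cat > h.py <<'E'
import numpy as np,cv2,pickle
from scipy.spatial.transform import Rotation as Ro
def cloud(f,T=None):
    K=f["camera_matrix"];D=f["depth"];v,u=np.indices(D.shape)
    P=np.stack([(u-K[0,2])/K[0,0]*D,(v-K[1,2])/K[1,1]*D,D],-1)
    if T is None: W=(P-f["t"])@f["R"]
    else: W=P@T[:3,:3].T+T[:3,3]
    W[D<=0]=np.nan
    return W
def wristT(s,f):
    T=np.eye(4);T[:3,:3]=Ro.from_quat(s["ee_rot"]).as_matrix();T[:3,3]=s["position"];return T@f["hand_eye"]
E
python3 - <<'E'
from h import *
d=pickle.load(open("a.pkl","rb"))
for n,(r0,r1,c0,c1),zs in (("top",(180,240,180,235),(130,155)),("scene",(130,200,385,430),(130,155))):
    W=cloud(d[n])[r0:r1,c0:c1].reshape(-1,3)
    for z0,z1 in (zs,(55,72),(70,130),(-5,5)):
        q=W[(W[:,2]>z0)&(W[:,2]<z1)]
        if len(q): print(n,z0,len(q),np.median(q,0).round(1),q.min(0).round(0),q.max(0).round(0), cv2.minAreaRect(q[:,:2].astype(np.float32)))
# station
for n,(r0,r1,c0,c1) in (("top",(135,225,370,470)),("scene",(230,330,150,265))):
    f=d[n];W=cloud(f)[r0:r1,c0:c1].reshape(-1,3)
    hsv=cv2.cvtColor(f["image"],cv2.COLOR_BGR2HSV)[r0:r1,c0:c1].reshape(-1,3)
    for z0,z1 in ((4,13),(15,62),(63,74)):
        q=W[(W[:,2]>z0)&(W[:,2]<z1)&(hsv[:,1]<60)]
        if len(q)>4: print(n,z0,len(q),np.median(q,0).round(1),cv2.minAreaRect(q[:,:2].astype(np.float32)))
a=d["top"]["image"][130:230,365:475];b=d["top"]["image"][170:270,135:245]
c=d["scene"]["image"][225:325,150:260];e=d["scene"]["image"][120:220,370:480]
z=lambda x:cv2.resize(x,(400,300) if 0 else (330,300),interpolation=cv2.INTER_CUBIC)
m=np.vstack([np.hstack([z(a),z(b)]),np.hstack([z(c),z(e)])])
cv2.imwrite("pics/b.png",m)
E
```

```text
top 130 235 [482.5 232.6 144.7] [468. 219. 130.] [500. 251. 148.] ((483.77105712890625, 234.83404541015625), (28.48023796081543, 28.756174087524414), 11.96361255645752)
top 55 194 [472.4 222.3  63.5] [459. 210.  55.] [509. 253.  72.] ((483.99261474609375, 235.08355712890625), (44.51663589477539, 44.2974739074707), 12.240257263183594)
top 70 163 [475.6 222.9 101.5] [468. 219.  71.] [501. 246. 129.] ((479.317138671875, 227.22079467773438), (19.771827697753906, 37.88423156738281), 58.00887680053711)
top -5 2484 [475.7 238.9  -0.9] [414. 177.  -5.] [560. 316.   5.] ((486.8161926269531, 246.6824951171875), (146.60018920898438, 131.86892700195312), 3.3627359867095947)
scene 130 198 [492.2 228.7 144.6] [472. 217. 130.] [506. 250. 149.] ((487.53753662109375, 232.60902404785156), (30.836380004882812, 28.89113426208496), 13.367023468017578)
scene 55 215 [500.1 221.3  64.5] [465. 207.  55.] [513. 260.  72.] ((487.0807800292969, 233.35147094726562), (46.064090728759766, 47.50580596923828), 11.159156799316406)
scene 70 336 [498.3 222.9 100.7] [475. 216.  70.] [504. 250. 130.] ((494.9725036621094,
[... 353 characters left out ...]
7.861305236816406)
top 15 718 [ 595.4 -307.3   42.7] ((601.6238403320312, -264.6578369140625), (180.28805541992188, 98.49455261230469), 75.70651245117188)
top 63 583 [ 601.8 -285.    66.1] ((561.411376953125, -258.7491455078125), (128.05023193359375, 140.41502380371094), 28.31178855895996)
scene 4 2241 [ 536.8 -264.7    8.7] ((564.0198364257812, -267.70697021484375), (233.6935577392578, 244.52220153808594), 73.11935424804688)
scene 15 1401 [ 620.7 -281.    44.9] ((609.8334350585938, -272.267333984375), (188.9658966064453, 95.30006408691406), 75.54681396484375)
scene 63 845 [ 609.7 -280.    68.3] ((564.693359375, -260.6763000488281), (130.031982421875, 139.88172912597656), 28.063867568969727)
```

View pics/b.png

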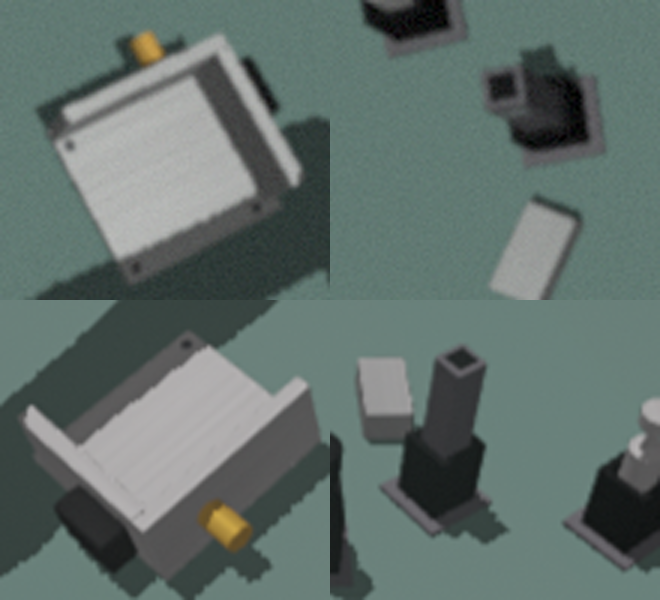

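Detector is at about (485.5, 234) with yaw 12°. The station yaw is about +28°, and its corner points to +x/−y. Next I turn the tool to the grasp yaw, then look down at the station from above.

Emit:
{"op": "play_rows", "data": {"travel": [[0,0,0],[0,0,0],[0,0,0],[0,0,0],[0,0,0],[0,0,0],[0,0,0],[0,0,0],[0,0,0],[0,0,0],[0,0,0]], "rotation": [[0,0,-0.124],[0,0,-0.124],[0,0,-0.124],[0,0,-0.124],[0,0,-0.124],[0,0,-0.124],[0,0,-0.124],[0,0,-0.124],[0,0,-0.124],[0,0,-0.124],[0,0,-0.124]], "grip": [1,1,1,1,1,1,1,1,1,1,1]}}

```text
clock: 1.07
position: [243.2, -575.4, 201.1]
ee_rot: [0.774, -0.633, -0.0, -0.0]
contact_force: [0.4, -0.4, -0.2]
gripper_width: 85.1
```

Emit:
{"op": "play_rows", "data": {"travel": [[-0.0138,-0.0348,-0.0118],[-0.0138,-0.0348,-0.0118],[-0.0138,-0.0348,-0.0118],[-0.0138,-0.0348,-0.0118],[-0.0138,-0.0348,-0.0118],[-0.0138,-0.0348,-0.0118],[-0.0138,-0.0348,-0.0118],[-0.0138,-0.0348,-0.0118],[-0.0138,-0.0348,-0.0118],[-0.0138,-0.0348,-0.0118],[-0.0138,-0.0348,-0.0118],[0,0,0]], "rotation": [[0,0,0],[0,0,0],[0,0,0],[0,0,0],[0,0,0],[0,0,0],[0,0,0],[0,0,0],[0,0,0],[0,0,0],[0,0,0],[0,0,0]], "grip": [1,1,1,1,1,1,1,1,1,1,1,1]}}

```text
clock: 2.07
position: [595.3, -349.7, 331.7]
ee_rot: [0.774, -0.633, 0.001, -0.001]
contact_force: [-0.2, -0.7, -0.8]
gripper_width: 85.4
```

```bash
python3 - <<'E'
from h import *
from bench import arm,optics
s=arm.read_state();f=optics.get_image("wrist");pickle.dump((s,f),open("w1.pkl","wb"))
print(s["clock"],s["position"],s["ee_rot"],s["joints"])
cv2.imwrite("pics/w1.png",f["image"])
d=pickle.load(open("a.pkl","rb"))
W=cloud(d["top"])
for n,(r,c) in {"torch":(192,258),"pump":(160,145)}.items():
    q=W[r-25:r+25,c-25:c+25].reshape(-1,3);q=q[q[:,2]>90];print(n,len(q),np.median(q,0),q.max(0))
W=cloud(f,wristT(s,f)).reshape(-1,3)
sat=cv2.cvtColor(f["image"],cv2.COLOR_BGR2HSV)[...,1].ravel()
for z0,z1 in ((5,12),(62,74)):
    q=W[(W[:,2]>z0)&(W[:,2]<z1)&(sat<70)&(np.hypot(W[:,0]-562,W[:,1]+262)<110)]
    print(len(q),np.median(q,0),cv2.minAreaRect(q[:,:2].astype(np.float32)))
E
```

```text
2.0667 [ 595.26584711 -349.70527274  331.71330942] [ 7.73856332e-01 -6.33359304e-01  1.34705920e-03 -7.44780689e-04] [-2.97753525e-01  4.56381891e-01  4.36193321e-01 -3.59238793e-04
 -1.54755029e+00  4.96782664e-01]
torch 261 [500.52857253 112.00608983 119.3506314 ] [520.13717533 129.69139607 122.95871879]
pump 220 [568.21441919 349.02742239 125.53911059] [582.28920365 366.03304182 130.66922303]
4539 [ 547.18821592 -255.80734991    7.78598698] ((558.7673950195312, -261.54058837890625), (138.778076171875, 140.28244018554688), 27.85824203491211)
1334 [ 606.16289731 -291.3056891    67.59994931] ((564.8866577148438, -258.9411315917969), (128.00851440429688, 139.7097625732422), 27.751358032226562)
```

View pics/w1.png

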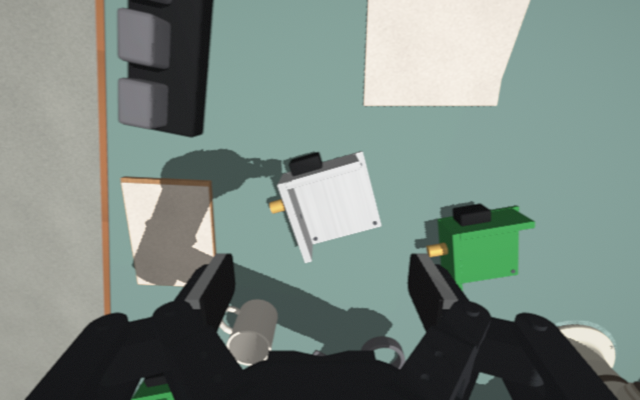

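The wrist view shows the aluminium station at (330,205), with the back fence on its left and the side fence along its top. It measures: centre (559, −261.5), yaw 27.8°, plate at 7.8 and fence tops at 67.6, all as specified. The seated foot centre should be near (618, −280). Now I go above the detector.

Emit:
{"op": "play_rows", "data": {"travel": [[-0.0396,-0.0005,0.006],[-0.0396,-0.0005,0.006],[-0.0396,-0.0005,0.006],[-0.0396,-0.0005,0.006],[-0.0396,-0.0005,0.006],[-0.0396,-0.0005,0.006],[-0.0396,-0.0005,0.006],[-0.0396,-0.0005,0.006],[-0.0396,-0.0005,0.006],[-0.0396,-0.0005,0.006],[-0.0396,-0.0005,0.006],[-0.0396,-0.0005,0.006]], "rotation": [[0,0,0],[0,0,0],[0,0,0],[0,0,0],[0,0,0],[0,0,0],[0,0,0],[0,0,0],[0,0,0],[0,0,0],[0,0,0],[0,0,0]], "grip": [1,1,1,1,1,1,1,1,1,1,1,1]}}

```text
clock: 3.12
position: [503.2, 114.8, 258.9]
ee_rot: [0.772, -0.636, -0.0, 0.0]
contact_force: [0.7, 0.0, 0.7]
gripper_width: 85.6
```

Emit:
{"op": "play_rows", "data": {"travel": [[-0.0396,-0.0005,0.006],[-0.0396,-0.0005,0.006],[-0.0396,-0.0005,0.006],[0,0,0],[0,0,0]], "rotation": [[0,0,0],[0,0,0],[0,0,0],[0,0,0],[0,0,0]], "grip": [1,1,1,1,1]}}

```text
clock: 3.53
position: [482.3, 231.7, 240.3]
ee_rot: [0.773, -0.635, -0.0, 0.001]
contact_force: [0.8, -0.7, 0.2]
gripper_width: 85.4
```

```bash
python3 - <<'E'
from h import *
from bench import arm,optics
s=arm.read_state();f=optics.get_image("wrist");pickle.dump((s,f),open("w2.pkl","wb"))
print(s["clock"],s["position"],Ro.from_quat(s["ee_rot"]).as_matrix().round(4))
cv2.imwrite("pics/w2.png",f["image"])
W=cloud(f,wristT(s,f)).reshape(-1,3)
for z0,z1 in ((138,152),(58,70),(75,140)):
    q=W[(W[:,2]>z0)&(W[:,2]<z1)&(np.hypot(W[:,0]-485,W[:,1]-234)<35)]
    print(len(q),np.median(q,0),cv2.minAreaRect(q[:,:2].astype(np.float32)))
E
```

```text
3.5333 [482.25339003 231.70516326 240.32763988] [[ 0.1944 -0.9809 -0.0019]
 [-0.9809 -0.1944 -0.0016]
 [ 0.0012  0.0022 -1.    ]]
908 [486.98068291 233.39762343 145.8370077 ] ((487.0224914550781, 234.4827423095703), (27.873838424682617, 27.85601234436035), 11.550420761108398)
543 [487.87317347 221.28020066  64.65769487] ((487.43682861328125, 235.05706787109375), (43.211997985839844, 44.17512512207031), 11.709399223327637)
382 [489.5425309  221.50548856 112.02534663] ((488.8764953613281, 222.01425170898438), (28.390527725219727, 4.922402858734131), 3.5477283000946045)
```

View pics/w2.png

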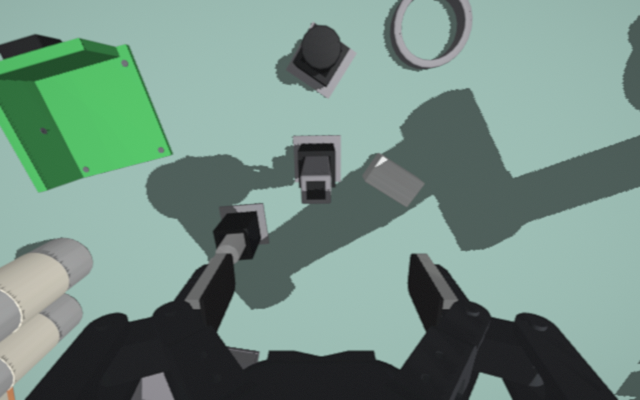

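The wrist view shows the detector's square top at (316,188), between torch (320,48) and pump (235,240), with nothing in the fingers' way. It measures centre (487, 234.5), top z 145.8, yaw 11.6°. I correct for that, descend and grip.

Emit:
{"op": "play_rows", "data": {"travel": [[-0.0018,-0.0052,0],[0,0,0.02],[0,0,0.025],[0,0,0.025],[0,0,0.025],[0,0,0.025],[0,0,0.02],[0,0,0.01],[0,0,0.005],[0,0,0],[0,0,0]], "rotation": [[0,0,-0.006],[0,0,0],[0,0,0],[0,0,0],[0,0,0],[0,0,0],[0,0,0],[0,0,0],[0,0,0],[0,0,0],[0,0,0]], "grip": [1,1,1,1,1,1,1,1,1,1,1]}}

```text
clock: 4.5
position: [489.1, 233.9, 87.5]
ee_rot: [0.774, -0.634, 0.0, -0.001]
contact_force: [0.2, 0.5, 0.1]
gripper_width: 85.9
```

Emit:
{"op": "play_rows", "data": {"travel": [[0,0,0],[0,0,0],[0,0,0],[0,0,0],[0,0,0],[0,0,0],[0,0,0],[0,0,0],[0,0,0],[0,0,0]], "rotation": [[0,0,0],[0,0,0],[0,0,0],[0,0,0],[0,0,0],[0,0,0],[0,0,0],[0,0,0],[0,0,0],[0,0,0]], "grip": [0.6,0.45,0.4,0.3,0.2,0.1,0,0,0,0]}}

```text
clock: 5.33
position: [488.3, 234.1, 87.0]
ee_rot: [0.774, -0.633, 0.0, -0.0]
contact_force: [-2.0, -0.6, 4.8]
gripper_width: 27.0
```

Emit:
{"op": "play_rows", "data": {"travel": [[0,0,-0.006],[0,0,-0.012],[0,0,-0.015],[0,0,-0.015],[0,0,-0.015],[0,0,-0.02],[0,0,-0.025],[0,0,-0.025],[0,0,-0.02],[0,0,-0.01],[0,0,0]], "rotation": [[0,0,0],[0,0,0],[0,0,0],[0,0,0],[0,0,0],[0,0,0],[0,0,0],[0,0,0],[0,0,0],[0,0,0],[0,0,0]], "grip": [0,0,0,0,0,0,0,0,0,0,0]}}

```text
clock: 6.25
position: [488.9, 234.5, 251.4]
ee_rot: [0.774, -0.633, 0.0, -0.002]
contact_force: [-0.1, 0.7, -0.5]
gripper_width: 27.2
```

```bash
python3 - <<'E'
from h import *
from bench import arm,optics
s=arm.read_state();print(s["position"],Ro.from_quat(s["ee_rot"]).as_matrix().round(4),s["contact_force"],s["gripper_width"])
out=[]
for n in("scene","top"):
    f=optics.get_image(n)
    W=cloud(f);p=s["position"]
    K=f["camera_matrix"];X=f["R"]@p+f["t"];u,v=(K@X)[:2]/X[2];u,v=int(u),int(v)
    out.append(cv2.resize(f["image"][v-90:v+90,u-90:u+90],(400,400)))
    m=(np.hypot(W[...,0]-p[0],W[...,1]-p[1])<45)&(W[...,2]>120)&(W[...,2]<p[2]-8)
    q=W[m]
    for a in range(120,int(p[2]),15):
        b=q[(q[:,2]>=a)&(q[:,2]<a+15)]
        if len(b)>5: print(n,a,len(b),b.min(0).round(1),np.median(b,0).round(1))
cv2.imwrite("pics/c.png",np.hstack(out))
E
```

```text
[488.86585997 234.53874326 251.39158364] [[ 0.1977 -0.9803  0.0033]
 [-0.9803 -0.1977  0.0028]
 [-0.0021 -0.0038 -1.    ]] [-0.1209558   0.67544229 -0.50375594] 27.1725600132052
scene 165 52 [478.1 217.7 171.7] [499.2 223.2 175.9]
scene 180 103 [477.8 217.6 180.2] [500.1 223.3 187.7]
scene 195 108 [476.5 216.8 195.1] [499.8 223.5 202.3]
scene 210 114 [478.  217.2 210.2] [500.2 223.8 217.9]
scene 225 113 [478.8 217.  225.2] [500.3 223.6 232.8]
scene 240 25 [479.7 217.8 240.1] [497.5 222.6 241.3]
top 165 40 [468.4 218.7 168.8] [475.1 222.9 175. ]
top 180 57 [468.7 218.9 180.2] [475.  222.5 188.9]
top 195 64 [468.9 218.9 196. ] [476.3 222.9 203. ]
top 210 70 [468.7 218.1 210. ] [475.  222.7 217.5]
top 225 67 [469.3 218.7 225.6] [475.5 223.  232.3]
top 240 22 [469.1 218.7 240.2] [479.4 223.2 241.1]
```

View pics/c.png

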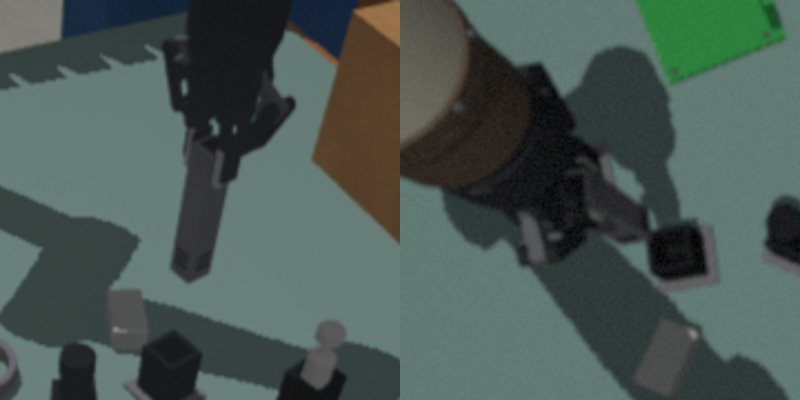

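The detector is in the grip and upright (its sides stay at constant x, y over height). Its foot is at about z 170, clear of the now-empty cup. I carry it to a spot about 12 mm short of both fences.

Emit:
{"op": "play_rows", "data": {"travel": [[0,0,0],[0,0,0],[0,0,0],[0.018,0.0049,0],[0.03,0.0082,0],[0.036,0.0098,0],[0.036,0.0098,0],[0.036,0.0098,0],[0.036,0.0098,0],[0.036,0.0098,0],[0.036,0.0098,0],[0.036,0.0098,0]], "rotation": [[0,0,-0.0953],[0,0,-0.0953],[0,0,-0.0953],[0,0,0],[0,0,0],[0,0,0],[0,0,0],[0,0,0],[0,0,0],[0,0,0],[0,0,0],[0,0,0]], "grip": [0,0,0,0,0,0,0,0,0,0,0,0]}}

```text
clock: 7.35
position: [554.5, -71.3, 246.9]
ee_rot: [0.856, -0.517, -0.002, 0.001]
contact_force: [0.6, 0.6, -2.4]
gripper_width: 27.0
```

Emit:
{"op": "play_rows", "data": {"travel": [[0.034,0.0092,0],[0.034,0.0092,0],[0.034,0.0092,0],[0.034,0.0092,0],[0.034,0.0092,0],[0.024,0.0066,0],[0.0096,0.0028,0],[0,0,0],[0,0,0],[0,0,0]], "rotation": [[0,0,0],[0,0,0],[0,0,0],[0,0,0],[0,0,0],[0,0,0],[0,0,0],[0,0,0],[0,0,0],[0,0,0]], "grip": [0,0,0,0,0,0,0,0,0,0]}}

```text
clock: 8.18
position: [601.0, -274.4, 248.2]
ee_rot: [0.856, -0.516, -0.001, 0.0]
contact_force: [0.8, 0.2, -0.9]
gripper_width: 27.1
```

```bash
cat > st.py <<'E'
from h import *
from bench import arm
s=arm.read_state();M=Ro.from_quat(s["ee_rot"]).as_matrix()
S=np.array([[.8846,.4664],[-.4664,.8846]])
print("t",s["clock"],"p",s["position"].round(2),"A",np.degrees(np.arctan2(M[1,1],M[0,1]))%360,"z",M[:,2].round(4))
print("station xy",(S@(s["position"][:2]-[559,-261.5])).round(2),"F st",(S@s["contact_force"][:2]).round(2),s["contact_force"][2].round(2),"tq",s["wrist_torque"].round(2),"w",s["gripper_width"])
E
python3 st.py
```

```text
t 8.1833 p [ 601.02 -274.42  248.23] A 207.82693700504288 z [-0.0021  0.001  -1.    ]
station xy [ 31.14 -31.03] F st [ 0.82 -0.2 ] -0.92 tq [ 0.01 -0.02  0.03] w 27.134637810101175
```

Emit:
{"op": "play_rows", "data": {"travel": [[0,0,0.015],[0,0,0.025],[0,0,0.03],[0,0,0.03],[0,0,0.025],[0,0,0.015],[0,0,0.008],[0,0,0.002],[0,0,0],[0,0,0]], "rotation": [[0,0,0],[0,0,0],[0,0,0],[0,0,0],[0,0,0],[0,0,0],[0,0,0],[0,0,0],[0,0,0],[0,0,0]], "grip": [0,0,0,0,0,0,0,0,0,0]}}

```text
clock: 9.02
position: [602.6, -275.4, 101.1]
ee_rot: [0.856, -0.516, 0.001, -0.0]
contact_force: [0.2, -0.4, -1.8]
gripper_width: 27.1
```

```bash
python3 st.py; python3 - <<'E'
from h import *
from bench import arm,optics
out=[]
s=arm.read_state();p=s["position"]
for n in("scene","top","wrist"):
    f=optics.get_image(n)
    if n=="wrist": T=wristT(s,f);Ti=np.linalg.inv(T);X=Ti[:3,:3]@p+Ti[:3,3];W=cloud(f,T)
    else: X=f["R"]@p+f["t"];W=cloud(f)
    K=f["camera_matrix"]
    u,v=((K@X)[:2]/X[2]).astype(int);r=70 if n!="wrist" else 130
    v0=max(v-r,0);out.append(cv2.resize(f["image"][v0:v0+2*r,max(u-r,0):u+r],(266,266)))
    # fence tops & held detector
    if n!="top":
        S=np.array([[.8846,.4664],[-.4664,.8846]])
        Q=W.copy();Q[...,:2]=(W[...,:2]-[559,-261.5])@S.T;Q=Q.reshape(-1,3)
        for z0 in range(15,90,12):
            b=Q[(abs(Q[:,0]-31)<22)&(abs(Q[:,1]+31)<22)&(Q[:,2]>z0)&(Q[:,2]<z0+12)]
            if len(b)>8: print(n,z0,len(b),np.percentile(b,3,0).round(1),np.percentile(b,97,0).round(1))
        b=Q[(Q[:,2]>30)&(Q[:,2]<60)&(Q[:,0]>52)&(Q[:,0]<64)&(abs(Q[:,1])<40)];print("back face",len(b),np.median(b,0))
        b=Q[(Q[:,2]>30)&(Q[:,2]<60)&(Q[:,1]<-52)&(Q[:,1]>-64)&(abs(Q[:,0])<40)];print("side face",len(b),np.median(b,0))
cv2.imwrite("pics/d.png",np.hstack(out))
E
```

```text
t 9.0167 p [ 602.59 -275.4   101.12] A 207.84262077281173 z [ 0.0027 -0.001  -1.    ]
station xy [ 32.07 -32.63] F st [-0.01 -0.45] -1.77 tq [-0.01  0.01  0.03] w 27.12578920441694
scene 27 9 [ 21.9 -47.6  31.9] [ 36.6 -46.7  38.4]
scene 39 24 [ 20.7 -47.7  42. ] [ 45.7 -22.3  50.8]
scene 51 72 [ 22.  -47.3  51.4] [ 46.  -21.5  62.6]
scene 63 66 [ 20.7 -47.   63.5] [ 45.7 -21.2  74.7]
scene 75 68 [ 24.1 -47.1  75.5] [ 46.4 -21.   85.9]
scene 87 73 [ 22.4 -46.9  87.4] [ 46.1 -20.6  98.5]
back face 0 [nan nan nan]
side face 0 [nan nan nan]
wrist 15 59 [ 19.2 -45.6  22.6] [ 44.1 -44.9  26.9]
wrist 27 122 [ 19.1 -46.1  28.2] [ 44.6 -44.8  38.7]
wrist 39 142 [ 18.9 -46.2  39.3] [ 44.8 -44.7  50.6]
wrist 51 190 [ 19.1 -45.9  51.5] [ 44.8 -44.7  62.6]
wrist 63 201 [ 19.3 -45.7  63.4] [ 44.9 -44.7  74.7]
wrist 75 241 [ 19.1 -45.7  75.3] [ 44.6 -44.6  86.5]
wrist 87 284 [ 19.3 -45.7  87.4] [ 45.1 -44.6  98.8]
back face 207 [ 57.98841955 -18.69758378  44.80724387]
side face 0 [nan nan nan]
  return _methods._mean(a, axis=axis, dtype=dtype,
  ret = um.true_divide(
```

View pics/d.png

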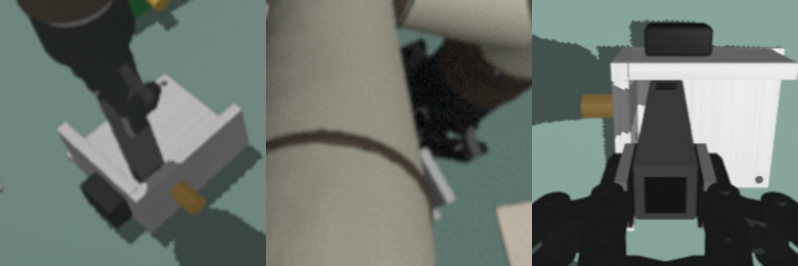

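The wrist crop shows the detector between the pads, upright, with gaps of about 13 mm to the back fence (left) and 12 mm to the side fence (top). Next I lower it gently.

Emit:
{"op": "play_rows", "data": {"travel": [[0,0,0.005],[0,0,0.003],[0,0,0.001],[0,0,0.001],[0,0,0.001],[0,0,0],[0,0,0]], "rotation": [[0,0,0],[0,0,0],[0,0,0],[0,0,0],[0,0,0],[0,0,0],[0,0,0]], "grip": [0,0,0,0,0,0,0]}}

```text
clock: 9.75
position: [601.3, -275.7, 89.1]
ee_rot: [0.856, -0.517, 0.0, 0.0]
contact_force: [-2.3, 0.1, 3.0]
gripper_width: 27.1
```

Emit:
{"op": "play_rows", "data": {"travel": [[0,0,0.0005],[0,0,0.0005],[0,0,0]], "rotation": [[0,0,0],[0,0,0],[0,0,0]], "grip": [0,0,0]}}

```text
clock: 10.0
position: [601.4, -275.9, 89.0]
ee_rot: [0.856, -0.516, 0.0, 0.0]
contact_force: [-3.2, 1.3, 7.5]
gripper_width: 26.7
```

```bash
python3 st.py
```

```text
t 10.0 p [ 601.44 -275.86   89.03] A 207.80968317297666 z [ 2.e-04 -9.e-04 -1.e+00]
station xy [ 30.85 -32.5 ] F st [-2.25  2.61] 7.53 tq [0.36 1.25 0.05] w 26.659984352725587
```

The foot is on the plate (contact at 89, as predicted). I ease the load slightly and slide toward both fences; station +x is tool −y and station −y is tool +x.

Emit:
{"op": "play_rows", "data": {"travel": [[0,0,-0.0004],[0.003,-0.003,0],[0.003,-0.003,0],[0.002,-0.002,0],[0.0015,-0.0015,0],[0,0,0],[0,0,0]], "rotation": [[0,0,0],[0,0,0],[0,0,0],[0,0,0],[0,0,0],[0,0,0],[0,0,0]], "grip": [0,0,0,0,0,0,0]}}

```text
clock: 10.58
position: [613.8, -279.8, 89.1]
ee_rot: [0.856, -0.517, -0.0, 0.001]
contact_force: [-3.7, 1.6, 7.6]
gripper_width: 27.3
```

```bash
python3 st.py
```

```text
t 10.5833 p [ 613.82 -279.79   89.06] A 207.801052622349 z [-1.2e-03 -5.0e-04 -1.0e+00]
station xy [ 39.96 -41.74] F st [-2.54  3.14] 7.6 tq [ 0.38  1.4  -0.03] w 27.331117928035525
```

Emit:
{"op": "play_rows", "data": {"travel": [[0.001,0,0],[0.001,0,0],[0,0,0],[0,0,0]], "rotation": [[0,0,0],[0,0,0],[0,0,0],[0,0,0]], "grip": [0,0,0,0]}}

```text
clock: 10.92
position: [614.9, -281.1, 89.1]
ee_rot: [0.856, -0.517, -0.0, 0.0]
contact_force: [-3.8, 1.9, 7.0]
gripper_width: 27.0
```

```bash
python3 st.py
```

```text
t 10.9167 p [ 614.86 -281.13   89.09] A 207.79536593600744 z [-7.e-04  1.e-04 -1.e+00]
station xy [ 40.26 -43.42] F st [-2.49  3.46] 6.96 tq [0.92 1.25 0.04] w 27.04560888594448
```

Emit:
{"op": "play_rows", "data": {"travel": [[0.0007,0,0],[0.0007,0,0],[0,0,0],[0,0,0]], "rotation": [[0,0,0],[0,0,0],[0,0,0],[0,0,0]], "grip": [0,0,0,0]}}

```text
clock: 11.25
position: [615.7, -282.2, 89.1]
ee_rot: [0.856, -0.517, -0.0, -0.0]
contact_force: [-3.2, 3.4, 7.3]
gripper_width: 26.9
```

```bash
python3 st.py
```

```text
t 11.25 p [ 615.7  -282.16   89.06] A 207.79945189251634 z [-4.e-04  3.e-04 -1.e+00]
station xy [ 40.52 -44.72] F st [-1.28  4.54] 7.26 tq [ 1.06  1.18 -0.03] w 26.87339044468402
```

Emit:
{"op": "play_rows", "data": {"travel": [[0.0005,-0.001,0],[0.0005,-0.001,0],[0,-0.0008,0],[0,0,0],[0,0,0]], "rotation": [[0,0,0],[0,0,0],[0,0,0],[0,0,0],[0,0,0]], "grip": [0,0,0,0,0]}}

```text
clock: 11.67
position: [617.1, -282.2, 89.1]
ee_rot: [0.856, -0.517, -0.002, 0.001]
contact_force: [-5.6, 1.8, 7.7]
gripper_width: 27.2
```

```bash
python3 st.py
```

```text
t 11.6667 p [ 617.07 -282.19   89.11] A 207.78703828184712 z [-0.0039 -0.     -1.    ]
station xy [ 41.72 -45.39] F st [-4.16  4.18] 7.72 tq [ 0.53  2.08 -0.01] w 27.217414836694832
```

Emit:
{"op": "play_rows", "data": {"travel": [[0.0005,-0.0006,0],[0.0005,-0.0006,0],[0,0,0],[0,0,0]], "rotation": [[0,0,0],[0,0,0],[0,0,0],[0,0,0]], "grip": [0,0,0,0]}}

```text
clock: 12.0
position: [617.2, -282.2, 89.1]
ee_rot: [0.856, -0.517, -0.003, 0.001]
contact_force: [-7.7, 2.4, 10.2]
gripper_width: 27.0
```

```bash
python3 st.py
```

```text
t 12.0 p [ 617.23 -282.16   89.1 ] A 207.75201250436322 z [-6.8e-03  9.0e-04 -1.0e+00]
station xy [ 41.88 -45.44] F st [-5.65  5.69] 10.23 tq [ 0.89  2.88 -0.19] w 27.04690749458778
```

Motion has stalled while the force rises. I check from the wrist whether both gaps are really closed.

```bash
cat > gap.py <<'E'
from h import *
import sys
from bench import arm,optics
s=arm.read_state();f=optics.get_image("wrist");W=cloud(f,wristT(s,f))
S=np.array([[.8846,.4664],[-.4664,.8846]])
Q=W.copy();Q[...,:2]=(W[...,:2]-[559,-261.5])@S.T;Q=Q.reshape(-1,3)
p=S@(s["position"][:2]-[559,-261.5])
for z0 in (15,30,45,60,75,88):
    b=Q[(abs(Q[:,0]-p[0])<11)&(abs(Q[:,1]-p[1]+13)<5)&(Q[:,2]>z0)&(Q[:,2]<z0+12)]
    c=Q[(abs(Q[:,0]-p[0])<25)&(abs(Q[:,1]-p[1]+13)<3)&(Q[:,2]>z0)&(Q[:,2]<z0+12)]
    if len(b)>8: print(z0,len(b),"-y face",np.median(b[:,1]).round(2),"slope",np.polyfit(b[:,0],b[:,1],1)[0].round(4),"x range",np.percentile(c[:,0],[2,98]).round(1))
b=Q[(Q[:,2]>15)&(Q[:,2]<62)&(abs(Q[:,0]-58)<4)&(Q[:,1]>-25)&(Q[:,1]<40)]
print("back face",len(b),np.median(b,0).round(2),np.polyfit(b[:,1],b[:,0],1))
b=Q[(abs(Q[:,2]-68)<3)&(abs(Q[:,1]+64)<10)&(abs(Q[:,0]-20)<35)];print("side top y",np.percentile(b[:,1],[2,98]))
b=Q[(abs(Q[:,2]-68)<3)&(abs(Q[:,0]-64)<10)&(abs(Q[:,1])<35)];print("back top x",np.percentile(b[:,0],[2,98]))
T=np.linalg.inv(wristT(s,f));K=f["camera_matrix"]
X=T[:3,:3]@s["position"]+T[:3,3];u,v=((K@X)[:2]/X[2]).astype(int)
cv2.imwrite(sys.argv[1],cv2.resize(f["image"][max(v-130,0):v+70,u-120:u+120],(720,600),interpolation=cv2.INTER_CUBIC))
E
python3 gap.py pics/e.png; python3 st.py
```

```text
60 333 -y face -59.84 slope 0.0018 x range [18.8 66.1]
75 228 -y face -57.86 slope 0.0063 x range [28.5 54.7]
88 284 -y face -57.94 slope 0.0033 x range [28.6 54.9]
t 12.05 p [ 617.23 -282.17   89.1 ] A 207.7559221877301 z [-6.8e-03  9.0e-04 -1.0e+00]
station xy [ 41.87 -45.44] F st [-6.27  6.11] 9.97 tq [ 0.85  2.86 -0.15] w 27.139842530499852
  return _methods._mean(a, axis=axis, dtype=dtype,
  ret = um.true_divide(
Traceback (most recent call last):
  File "gap.py", line 13, in <module>
    print("back face",len(b),np.median(b,0).round(2),np.polyfit(b[:,1],b[:,0],1))
                                                     ~~~~~~~~~~^^^^^^^^^^^^^^^^^
TypeError: expected non-empty vector for x
```

The −y face is on the side fence (−57.9). The +x edge is about 2 mm short of the back fence, so I ease the vertical load and push on in x.

Emit:
{"op": "play_rows", "data": {"travel": [[-0.0008,0,-0.0006],[0,-0.001,0],[0,-0.001,0],[0,0,0],[0,0,0]], "rotation": [[0,0,0],[0,0,0],[0,0,0],[0,0,0],[0,0,0]], "grip": [0,0,0,0,0]}}

```text
clock: 12.47
position: [619.2, -281.0, 89.1]
ee_rot: [0.856, -0.517, -0.003, 0.001]
contact_force: [-5.9, -0.2, 7.4]
gripper_width: 27.0
```

```bash
sed -i 's/^b=Q\[(Q\[:,2\]>15).*$//; s/^print("back face.*$//' gap.py; python3 st.py; python3 gap.py pics/e.png
```

```text
t 12.4667 p [ 619.18 -281.01   89.12] A 207.7662856274333 z [-5.8e-03  2.0e-04 -1.0e+00]
station xy [ 44.13 -45.33] F st [-5.29  2.59] 7.38 tq [ 0.23  2.34 -0.1 ] w 27.049492659484443
60 329 -y face -59.72 slope 0.0037 x range [21.  68.3]
75 229 -y face -57.77 slope 0.0038 x range [30.6 57.1]
88 275 -y face -57.87 slope 0.006 x range [30.9 57. ]
side top y [-69.78541258 -57.59034655]
back top x [63.06239137 69.52170596]
```

View pics/e.png

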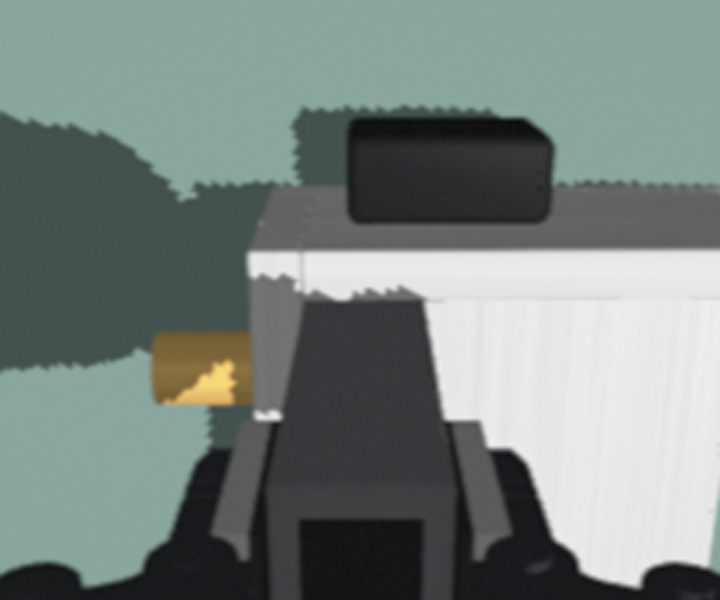

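In this view the detector's +x edge meets the back fence's inner line at about (303,300) and its −y face meets the side fence. I keep pressing both ways until the forces confirm firm contact.

Emit:
{"op": "play_rows", "data": {"travel": [[0.0005,-0.001,0],[0.0005,-0.001,0],[0,0,0],[0,0,0]], "rotation": [[0,0,0],[0,0,0],[0,0,0],[0,0,0]], "grip": [0,0,0,0]}}

```text
clock: 12.85
position: [619.5, -280.9, 89.2]
ee_rot: [0.856, -0.517, -0.004, 0.002]
contact_force: [-10.0, 2.3, 8.7]
gripper_width: 27.2
```

```bash
python3 st.py
```

```text
t 12.85 p [ 619.49 -280.87   89.16] A 207.73725969469385 z [-1.000e-02  9.000e-04 -9.999e-01]
station xy [ 44.47 -45.35] F st [-7.81  6.69] 8.73 tq [ 0.31  3.43 -0.15] w 27.179321952191444
```

Emit:
{"op": "play_rows", "data": {"travel": [[0.0005,-0.001,0],[0.0005,-0.001,0],[0,0,0],[0,0,0]], "rotation": [[0,0,0],[0,0,0],[0,0,0],[0,0,0]], "grip": [0,0,0,0]}}

```text
clock: 13.18
position: [619.6, -280.9, 89.2]
ee_rot: [0.856, -0.517, -0.007, 0.003]
contact_force: [-14.6, 1.9, 11.2]
gripper_width: 26.8
```

```bash
python3 st.py; python3 gap.py pics/e2.png
```

```text
t 13.1833 p [ 619.64 -280.95   89.17] A 207.71718613302767 z [-0.0143  0.0014 -0.9999]
station xy [ 44.58 -45.49] F st [-12.     8.48] 11.15 tq [ 0.44  4.51 -0.09] w 26.76876095717258
60 331 -y face -59.77 slope 0.0087 x range [21.2 68.7]
75 232 -y face -57.91 slope 0.0045 x range [30.9 57.4]
88 275 -y face -58.06 slope -0.0 x range [31.3 57.5]
side top y [-69.81994508 -57.64976726]
back top x [63.32553166 69.53022417]
```

Both contacts are firm (12 N and 8.5 N), but the arm's give has tilted the tool by about 0.8°, foot lagging. I turn it back upright so the faces sit flat.

Emit:
{"op": "play_rows", "data": {"travel": [[0,0,0],[0,0,0],[0,0,0],[0,0,0]], "rotation": [[0.006,0.004,0],[0.006,0.004,0],[0,0,0],[0,0,0]], "grip": [0,0,0,0]}}

```text
clock: 13.57
position: [619.5, -281.0, 89.1]
ee_rot: [0.856, -0.517, -0.0, 0.0]
contact_force: [-13.1, 1.4, 11.2]
gripper_width: 27.0
```

```bash
python3 st.py
```

```text
t 13.5667 p [ 619.55 -281.04   89.08] A 207.7226868300474 z [-3.e-04 -3.e-04 -1.e+00]
station xy [ 44.45 -45.52] F st [-10.96   7.39] 11.21 tq [ 0.27  4.62 -0.11] w 26.953615830488364
```

Emit:
{"op": "play_rows", "data": {"travel": [[0.0005,0,0],[0,0,0],[0,0,0]], "rotation": [[0.004,0.003,0],[0,0,0],[0,0,0]], "grip": [0,0,0]}}

```text
clock: 13.82
position: [619.5, -281.1, 89.1]
ee_rot: [0.856, -0.517, 0.002, -0.001]
contact_force: [-12.9, 2.6, 12.6]
gripper_width: 27.2
```

```bash
python3 st.py; python3 gap.py pics/e3.png; python3 - <<'E'
from h import *
from bench import arm,optics
s=arm.read_state()
S=np.array([[.8846,.4664],[-.4664,.8846]])
p=S@(s["position"][:2]-[559,-261.5])
f=optics.get_image("scene");Q=cloud(f);Q[...,:2]=(Q[...,:2]-[559,-261.5])@S.T
b=Q[(abs(Q[...,0]-p[0])<20)&(abs(Q[...,1]-p[1])<20)&(Q[...,2]>14)&(Q[...,2]<95)]
print(len(b))
for z0 in range(15,95,10):
    c=b[(b[:,2]>=z0)&(b[:,2]<z0+10)]
    if len(c)>5:print(z0,len(c),np.percentile(c,[5,95],axis=0)[:,:2].round(1).tolist())
X=f["R"]@s["position"]+f["t"];K=f["camera_matrix"];u,v=((K@X)[:2]/X[2]).astype(int)
cv2.imwrite("pics/g.png",cv2.resize(f["image"][v-60:v+60,u-80:u+80],(800,600),interpolation=cv2.INTER_CUBIC))
E
```

```text
t 13.8167 p [ 619.52 -281.12   89.06] A 207.72570460521678 z [ 3.9e-03 -5.0e-04 -1.0e+00]
station xy [ 44.38 -45.58] F st [-10.2    8.32] 12.61 tq [ 0.62  4.82 -0.11] w 27.169223408200413
60 337 -y face -59.96 slope 0.0018 x range [20.7 68.2]
75 223 -y face -57.75 slope 0.007 x range [30.9 57. ]
88 278 -y face -57.85 slope 0.0041 x range [30.9 57.1]
side top y [-69.78399539 -57.69329165]
back top x [63.16289573 69.28189724]
278
65 156 [[29.2, -65.0], [63.2, -30.0]]
75 62 [[33.8, -59.6], [58.3, -34.6]]
85 60 [[37.4, -59.5], [58.0, -33.4]]
```

View pics/g.png

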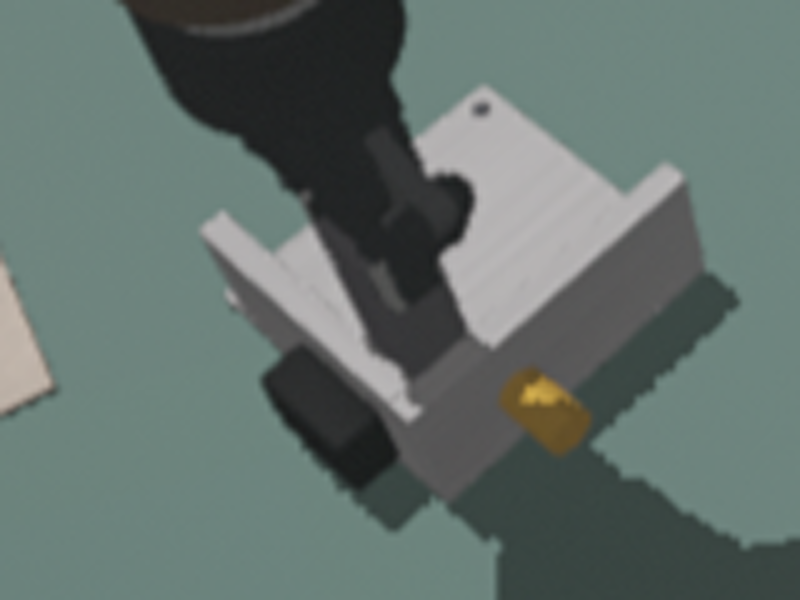

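Both contacts hold in the scene view, and the tool is now about 0.2° past upright. Earlier pushes tilted it the other way, so a little more push should square it and firm up the contact.

Emit:
{"op": "play_rows", "data": {"travel": [[0.0005,-0.0006,0],[0.0005,-0.0006,0],[0,0,0],[0,0,0],[0,0,0]], "rotation": [[0,0,0],[0,0,0],[0,0,0],[0,0,0],[0,0,0]], "grip": [0,0,0,0,0]}}

```text
clock: 14.33
position: [619.5, -281.1, 89.1]
ee_rot: [0.856, -0.517, 0.0, -0.0]
contact_force: [-17.8, 2.4, 14.8]
gripper_width: 27.3
```

```bash
python3 st.py
```

```text
t 14.3333 p [ 619.51 -281.11   89.07] A 207.70559176082722 z [ 7.e-04  5.e-04 -1.e+00]
station xy [ 44.38 -45.57] F st [-14.68  10.41] 14.85 tq [ 0.94  5.6  -0.14] w 27.321945047088764
```

Upright within 0.001 rad, with the position unchanged while the forces rose, so both fences are carrying the push. I hold for a moment and check that it stays put.

Emit:
{"op": "play_rows", "data": {"travel": [[0,0,0],[0,0,0],[0,0,0],[0,0,0],[0,0,0],[0,0,0],[0,0,0],[0,0,0],[0,0,0],[0,0,0],[0,0,0],[0,0,0]], "rotation": [[0,0,0],[0,0,0],[0,0,0],[0,0,0],[0,0,0],[0,0,0],[0,0,0],[0,0,0],[0,0,0],[0,0,0],[0,0,0],[0,0,0]], "grip": [0,0,0,0,0,0,0,0,0,0,0,0]}}

```text
clock: 15.33
position: [619.5, -281.1, 89.1]
ee_rot: [0.856, -0.517, 0.0, -0.0]
contact_force: [-16.8, 4.3, 14.7]
gripper_width: 27.4
```

```bash
python3 st.py; python3 gap.py pics/e4.png; python3 -c "
from bench import workorder; print(workorder.job_done())"
```

```text
t 15.3333 p [ 619.5  -281.12   89.05] A 207.70762609173656 z [ 7.e-04  4.e-04 -1.e+00]
station xy [ 44.37 -45.58] F st [-12.88  11.7 ] 14.67 tq [ 1.04  5.59 -0.14] w 27.35530141891436
60 335 -y face -59.78 slope 0.0101 x range [21.  68.1]
75 225 -y face -57.87 slope 0.0045 x range [31.  57.1]
88 277 -y face -57.9 slope 0.0039 x range [30.8 57.2]
side top y [-69.7541366  -57.69844611]
back top x [63.42951363 69.20517263]
the job is handed in; nothing more can be done
None
```

I pulled the detector straight up out of its cup, carried it upright to the aluminium station and lowered its foot to the plate. I then pressed it into the corner and handed the job in at about 15.3 s, still gripping and pressing.

**Last checks:**
- **Contact force:** steady over a 1 s hold, at about 13 N against the back fence, 12 N against the side fence and 15 N down. The position did not change as the push rose.
- **Squareness:** the tool is within 0.001 rad of upright, and its yaw is within about 0.1° of the station's measured yaw.
- **Side fence:** the camera puts the detector's face at −57.9 mm; the fence is at −58.
- **Back fence:** this one is less direct. The raw depth edge read 57.2 mm against 58. Depth edges came out about 1 mm short in these views, so I rely on the stall and the force for that contact.

On the way in, the detector stuck once about 2 mm short of the back fence, and the push tilted the tool by about 0.8°. I corrected both before handing in.

I did not take a final picture of the torch, pump or bystanders. Nothing in the moves or force readings suggested they were touched.

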